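# Latch the spin dryer and hold its timer dial on the third detent

### The job

Swing the lid latch of the tabletop spin dryer closed until it lies down over its staple. Then, with the latch closed, turn the dial's yellow lever clockwise past two detents to the third, so that it points at the green dot, and keep it held there against its spring: finish while still holding it, as it springs back when let go. Leave the bottles, jar and token dish standing where they are.

Things in the scene. Friction and masses are not known exactly. Their poses are not given: they have to be found in the camera images.
- spinner: the fixed white and blue tabletop spin dryer, 300 mm (x) by 380 mm (y) by 170 mm tall. Origin under its centre, z up; its -x side is the front. On its grey top deck (170 mm above the origin) lie the round blue drum lid (left half, +y, 14 mm high, shut and fixed) and the dial (right half, -y).
- latch (a joint): hinge of the lid latch: 0 = closed, flat over the lid's lip; 1.57 = upright; above that it leans to the dryer's front, away from the lid (stop at 2.2). It starts open, closes by swinging towards the dryer's +x, and its stiff hinge (0.03 N m) keeps it wherever it is left. Closed, it rests on its own stop with its slot around the staple, and stays.
- latch_hinge (a point): middle of the latch's hinge line, 187 mm above the dryer's origin at (-130, 75) mm of its x, y; the line runs along the dryer's y. The hinge ears reach 27 mm to either side and 8 mm above this point. The latch is a slotted strap 77 mm long from the hinge, 34 mm wide, 4 to 5 mm thick; its outer 28 mm is a solid red tab, the rest steel.
- latch_tab (a point): centre of the red tab's face that is uppermost when closed, 63 mm from the hinge line
- staple (a point): top of the fixed steel staple, 8 mm square, 36 mm from the hinge line, which comes up through the latch's slot and stands 9 mm above the strap when the latch is closed
- dial (a joint): turn of the spring-return dial, clockwise from above: 0 home, detents at 0.419, 0.838 and third 1.257 (72 degrees, lever at the green dot), end stop 1.60. Let go, it springs back to 0 from anywhere: 0.18 N m at home rising to 0.36 N m at the third detent, the detents adding up to 0.11 N m either way (at most 10 N pushed at 50 mm radius).
- dial_axis (a point): point on the dial's vertical axis level with the lever's top, 36 mm above the deck, at (-20, -90) mm of the dryer's x, y. Dial: grey disc of 32 mm radius (8 to 22 mm above the deck), yellow hub of 14 mm radius (to 38 mm), one straight yellow lever from the axis out to 66 mm radius, 12 mm wide, 10 to 36 mm above the deck, free on both sides beyond the disc.
- dial_tip (a point): middle of the top edge of the lever's outer end, 66 mm from the axis. At home the lever points 250 degrees anticlockwise from the dryer's +x (to its right and a little forward); at the third detent 178 degrees (straight to the front).
- third_mark (a point): the green dot on the deck, 12 mm wide, 75 mm from the dial's axis, where the lever's end points at the third detent. Going clockwise from home the 3 smaller dots before it are white (home), white (first), yellow (second).
- token_dish: shallow red bowl, 68 mm wide, 26 mm tall, standing loose on the rear right corner of the dryer's top deck; origin under its centre; a bystander, to be left standing where it is
- detergent: orange bottle, 76 mm diameter, 210 mm tall; origin under its centre; a bystander, to be left standing where it is
- softener: blue bottle, 70 mm diameter, 190 mm tall; origin under its centre; a bystander, to be left standing where it is
- soda: green glass bottle, 60 mm diameter, 200 mm tall; origin under its centre; a bystander, to be left standing where it is
- powder_jar: clear jar with yellow cap, 90 mm diameter, 110 mm tall; origin under its centre; a bystander, to be left standing where it is

How it is judged (in metres and radians):
On the way, in this order (a step that is already met when the one before it is completed fails the run):
1. the latch is swung closed while the dial is still at home (value of joint latch below 0.08 rad and value of joint dial below 0.3 rad), for 0.2 s.
2. the dial is turned to its third detent with the latch closed (value of joint dial between 1.12 and 1.39 rad and value of joint latch below 0.08 rad), for 0.3 s.
At the end, for the whole second after the job is handed in: The robot is pressing on the dial (more than 1 N) and holds it still at the third detent (joint dial between 1.12 and 1.39 rad), and the latch is closed (joint latch below 0.08 rad) (all of step 2 and velocity of joint dial between -0.15 and 0.15 rad/s and contact force between any of the fingers, the arm and dial above 1 N); the arm keeps its last pose, push and grip.
It fails at once if the token dish is shifted by more than 30 mm or tipped (distance of token_dish from where it was at the start of the episode above 0.03 m or angle between token_dish's own z axis and vertical above 0.35 rad).
It fails at once if a bottle or the jar is shifted by more than 30 mm or tipped (distance of any of detergent, softener, soda, powder_jar from where it was at the start of the episode above 0.03 m or angle between any of detergent, softener, soda, powder_jar's own z axis and vertical above 0.35 rad).
It also fails if it takes over 48 s, if anything falls off the work surface, if the arm or the gripper's body presses on something with over 40 N, if the wrist force passes 120 N, or if a joint passes its speed limit or range.

### The arm

A 6-joint arm with a two-finger parallel gripper is mounted at the origin on the work surface. World frame = base frame: x ahead of the robot, y to its left, z up, the work surface at z = 0. Lengths are in m, angles in degrees, forces in N, time in s.
With the tool pointing down it reaches from about 0.4 to 0.825 m from the base axis. Payload 7 kg.
Tool frame: the origin (TCP) lies at the very end of the fingers, on their centre line; the grasp point (between the pads) lies hold_point_z behind it (hold_point_z is the distance from the TCP to the grasp point, in m); z points along the fingers, y is the line along which they close (so a half turn about z gives the same grasp; the last joint's range is limited). The gripper opens to 88 mm and grips with 3 to 60 N. Pads are 19 mm wide; open, the fingers measure 130 mm over their backs; the gripper's body (78 mm by 193 mm) begins 47 mm behind the grasp point.
Start: joints at [-47.149, 20.546, 0.682, 0, -70.136, -16.507], TCP at [0.3, -0.605, 0.227] pointing down, gripper open.
Joint ranges: [-176.03, 176.03], [-82.01, 121.73], [-58.28, 71.71], [-173.87, 95.51], [-174.79, -0.11], [-173.66, 173.66]. Speed limits (degrees/s): [136.94, 136.94, 172.46, 180, 180, 180].

### API

Orientations are given as [roll, pitch, yaw] about the fixed x, y, z axes, in that order (R = Rz(yaw) Ry(pitch) Rx(roll)).
In Python, from plant import get_obs, snapshot, close_job, hold_point_z gives the robot as it stands.
- The arm moves only by the tool play_rows, never from a script. Its argument "commands" is a list that holds one entry, the list of rows, each a list of 7 numbers: the shift along the tool's x, y, z in cm, then the turn, a rotation vector about the tool's x, y, z in degrees, then the opening, from 0 (shut) to 1 (fully open). In form: [[[x, y, z, ax, ay, az, fingers], ...]]. A call has 1 to 20 rows; each row is the pose to reach, as a shift and turn from the pose commanded when the call began, along the tool's axes at that moment; what a row does not reach only later rows make up. A row lasts 1/12 s, in which the tool goes at most 41.7 mm and 7.16 degrees, less where a joint would pass 70% of its speed; a pose out of reach is approached as far as the arm can. A call with a gripper value outside its range is refused whole. The fingers move at their own pace and stop on an object; the grip force is fixed at half the most. Time passes only in rows, so rows that repeat a pose let the fingers close. It gives the time, the measured TCP pose, the force, the opening and the grip force at its end, in the units of the state.
- get_obs(): the state, without advancing time (a new reading comes with each control period).
- snapshot(name): name is "scene" or "top" or "wrist"; returns a dict with "frame" (384x512x3 uint8, red, green, blue), "camera_matrix" (3x3 intrinsics, pixels), "dist" ([k1, k2, p1, p2, k3] as OpenCV has them; the pictures are not rectified), "origin" and "attitude" of the camera in the world. Camera axes: x right, y down, z forward; pixel columns grow to the right and rows downward; lengths in m; the calibration is good to about 2 mm. A picture is of the moment at which its call begins. There is no depth.
- close_job(): hands the job in; it is judged then, once.
The state is a dict: "clock": time; "joint_pos": joint angles; "qvel": joint speeds; "tau": joint torques, N m; "tool_pos": TCP position; "orientation": TCP orientation; "force": force on the tool from outside, world axes, zero at the start; "moment": the same for the moment, N m; "opening": finger opening in m; "gripper_force": force on a finger pad.
Only numpy, scipy, OpenCV 4.12 (cv2) and the standard library are available. Lean on these libraries where they do the work, as an engineer would, in place of code of your own. Each camera call takes 0.05 s, during which the arm holds its last target. There are 200 camera calls.

## Working session

There is one attempt and no reset: what is moved stays moved. The work goes in short steps, Python scripts to look and compute and a tool call to move; the robot and the scene stay as the last step left them, time stands still between calls to the robot, and variables do not carry over. Pictures are saved under pics/ and viewed, at most 10 in all, crops included, and the job is handed in when it is done.

Besides the shell and the picture viewer there is one more tool, called after "Request:" as name([rows], argument=value, ...), one row to a line, values as JSON. play_rows: Moves the arm, as the interface text tells. Its arguments: {"type":"object","properties":{"commands":{"type":"array","items":{"type":"array","items":{"type":"array","items":{"type":"number"}}}}},"required":["commands"]}

```bash
mkdir -p pics; ls; python3 - <<'E'
from plant import *
import cv2,numpy as np
o=get_obs();print(o,hold_point_z)
for n in("scene","top"):
    s=snapshot(n);cv2.imwrite(f"pics/{n}0.png",s["frame"][:,:,::-1]);print(n,s["camera_matrix"],s["dist"],s["origin"],s["attitude"])
E
```

```text
pics
{'clock': 0.0, 'joint_pos': array([-4.71482111e+01,  2.05915579e+01,  6.32287108e-01, -2.00435146e-02,
       -7.01364110e+01, -1.65063607e+01]), 'qvel': array([0.05560233, 0.02347053, 0.03332798, 0.00526287, 0.04515315,
       0.003677  ]), 'tau': array([-2.41793219e-03, -5.82719028e+01,  2.93055797e+01,  6.99740231e+00,
        6.90367728e-03, -1.02625756e-04]), 'tool_pos': array([ 0.29929276, -0.60445403,  0.22561026]), 'orientation': array([ 1.79902908e+02, -9.12239659e-03, -1.53661390e+02]), 'force': array([-0.05176468,  0.61288053,  0.55364824]), 'moment': array([ 0.00487096, -0.01662403,  0.01413884]), 'gripper_force': 0.0, 'opening': 0.08774393328053195} 0.0188
scene [[359.307842     0.         254.37137545]
 [  0.         359.307842   190.45985383]
 [  0.           0.           1.        ]] [-0.01986951  0.          0.          0.          0.        ] [1.17550254 0.78465369 0.83201076] [-1.24820550e+02  2.34553879e-03  1.44087468e+02]
top [[390.81926324   0.         261.53121738]
 [  0.         390.81926324 192.08572059]
 [  0.           0.           1.        ]] [-0.08193771  0.          0.          0.          0.        ] [0.52640733 0.01460567 1.33752219] [-1.75385950e+02  1.39309326e-01 -9.07689118e+01]
```

View pics/top0.png

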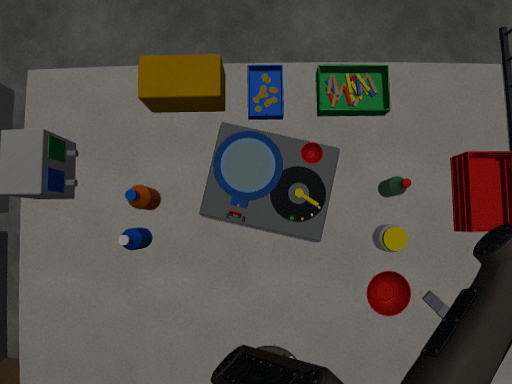

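View pics/scene0.png

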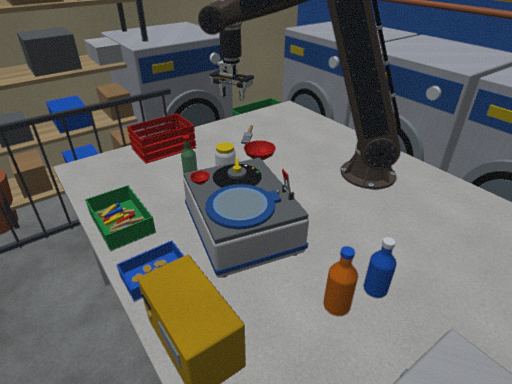

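The top view shows the dryer at about (270,182), with the dial hub at (298,194), the latch's red tab at (235,213) and the dish at (312,153). The bottles and jar stand well clear. Next I'll measure by colour.

```bash
cat > h.py <<'E'
import cv2,numpy as np
from scipy.spatial.transform import Rotation as R
def ray(s,px):
    p=cv2.undistortPoints(np.array(px,float).reshape(-1,1,2),s["camera_matrix"],np.array(s["dist"]))[:,0]
    return R.from_euler("xyz",s["attitude"],degrees=True).apply(np.c_[p,np.ones(len(p))])
def plane(s,px,z):
    d=ray(s,px);o=np.array(s["origin"]);return o+d*((z-o[2])/d[:,2])[:,None]
def tri(s1,p1,s2,p2):
    o1,o2=np.array(s1["origin"]),np.array(s2["origin"]);a,b=ray(s1,[p1])[0],ray(s2,[p2])[0]
    t=np.linalg.lstsq(np.c_[a,-b],o2-o1,rcond=None)[0];q1,q2=o1+t[0]*a,o2+t[1]*b
    return (q1+q2)/2,np.linalg.norm(q1-q2)
def blobs(s,lo,hi,roi,amin=4):
    x0,y0,x1,y1=roi;h=cv2.cvtColor(s["frame"],cv2.COLOR_RGB2HSV)[y0:y1,x0:x1]
    n,l,st,c=cv2.connectedComponentsWithStats(cv2.inRange(h,lo,hi))
    return [(st[i,4],c[i]+[x0,y0]) for i in range(1,n) if st[i,4]>=amin],l
def inv(s,P):
    r=R.from_euler("xyz",s["attitude"],degrees=True).inv()
    q=r.apply(np.atleast_2d(P)-np.array(s["origin"]));return cv2.projectPoints(q,np.zeros(3),np.zeros(3),s["camera_matrix"],np.array(s["dist"]))[0][:,0]
E
python3 - <<'E'
from h import *;from plant import *
s=snapshot("top");c=snapshot("scene")
roi=(195,115,345,245)
for n,lo,hi in [("green",(45,90,60),(80,255,255)),("yellow",(18,110,90),(35,255,255)),("red",(0,130,70),(8,255,255)),("blue",(95,120,60),(120,255,255)),("white",(0,0,190),(180,40,255))]:
    print(n,[(a,p.round(1),plane(s,p,.17)[0].round(4)) for a,p in blobs(s,lo,hi,roi)[0]])
# deck outline
g=cv2.cvtColor(s["frame"],cv2.COLOR_RGB2HSV)[115:245,195:345]
print(s["frame"][145,205:225].tolist()[::3], s["frame"][200,250].tolist(),s["frame"][225,215:235,0].tolist())
roi=(180,150,310,250)
for n,lo,hi in [("green",(45,90,60),(80,255,255)),("yellow",(18,110,90),(35,255,255)),("red",(0,130,70),(8,255,255)),("red2",(172,130,70),(180,255,255))]:
    print("S",n,[(a,p.round(1)) for a,p in blobs(c,lo,hi,roi)[0]])
a=cv2.resize(s["frame"][115:250,190:350],None,fx=5,fy=4.44,interpolation=2)[:,:,::-1]
b=cv2.resize(c["frame"][140:240,180:310],None,fx=6,fy=6,interpolation=2)[:,:,::-1]
cv2.imwrite("pics/a.png",cv2.resize(s["frame"][115:250,190:350],None,fx=4.4,fy=4.4,interpolation=2)[:,:,::-1]);cv2.imwrite("pics/b.png",b)
E
```

```text
green [(np.int32(13), array([291.4, 217.6]), array([ 0.543 , -0.0718,  0.17  ]))]
yellow [(np.int32(146), array([304.5, 196.2]), array([ 0.6064, -0.1125,  0.17  ])), (np.int32(6), array([301.8, 218.2]), array([ 0.541, -0.103,  0.17 ]))]
red [(np.int32(319), array([311.2, 153.5]), array([ 0.7357, -0.1357,  0.17  ])), (np.int32(24), array([234.6, 211.4]), array([0.5638, 0.0975, 0.17  ]))]
blue [(np.int32(35), array([265., 115.]), array([0.8568, 0.0024, 0.17  ])), (np.int32(1578), array([246.8, 168.3]), array([0.6933, 0.0595, 0.17  ]))]
white []
[[108, 106, 99], [111, 109, 101], [111, 106, 100], [113, 110, 104], [66, 68, 66], [20, 45, 82], [14, 43, 80]] [49, 50, 53] [109, 112, 110, 110, 112, 112, 114, 110, 108, 110, 110, 116, 113, 110, 112, 112, 111, 113, 113, 115]
S green [(np.int32(70), array([187. , 153.9])), (np.int32(5), array([183., 160.])), (np.int32(5), array([184.2, 162.8])), (np.int32(4), array([188.8, 164.5])), (np.int32(15), array([185.4, 168.6])), (np.int32(7), array([257.3, 171.4]))]
S yellow [(np.int32(22), array([221.7, 150.6])), (np.int32(71), array([236.1, 165.4])), (np.int32(4), array([252.5, 167.5]))]
S red [(np.int32(5), array([180.8, 150.4])), (np.int32(122), array([259.4, 152.1])), (np.int32(17), array([284.2, 172.6])), (np.int32(144), array([199.8, 175.8]))]
S red2 [(np.int32(4), array([196.2, 172.8])), (np.int32(9), array([284.7, 175.7])), (np.int32(6), array([195.7, 180.2]))]
```

View pics/a.png

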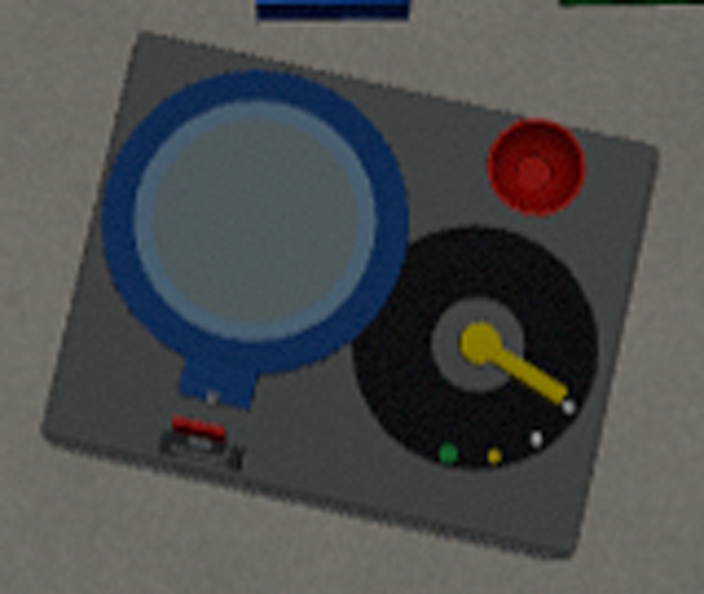

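View pics/b.png

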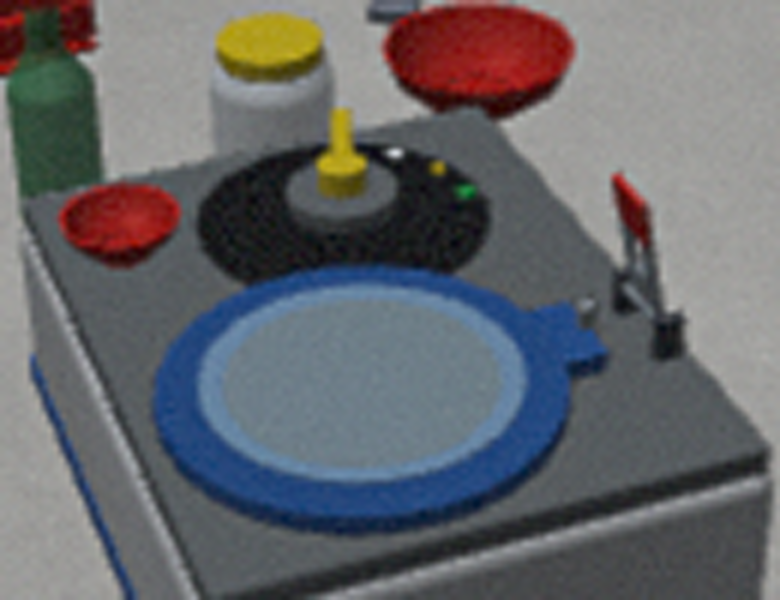

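The crops show the deck corners, the hub at (299.1,193) and the staple at (238,205). The latch stands roughly upright, with the hinge ears below the tab.

```bash
cat > fit.py <<'E'
from h import *;from plant import *
s=snapshot("top");c=snapshot("scene")
f=lambda x,y:(x/4.4+190-.4,y/4.4+115-.4)
pts=[f(142,32),f(658,150),f(575,555),f(43,438),f(480,343),f(448,454),f(211,397)]
z=[.17]*4+[.208,.17,.2]
W=np.array([plane(s,p,h)[0] for p,h in zip(pts,z)])
L=np.array([[150,190],[150,-190],[-150,-190],[-150,190],[-20,-90],[-95,-87.4],[-94,75]])/1e3
w=np.array([.5]*4+[1,1,1])
Lm,Wm=np.average(L,0,w),np.average(W[:,:2],0,w)
A,B=(L-Lm)*w[:,None],W[:,:2]-Wm
yaw=np.arctan2((A[:,0]*B[:,1]-A[:,1]*B[:,0]).sum(),(A*B).sum())
M=np.array([[np.cos(yaw),-np.sin(yaw)],[np.sin(yaw),np.cos(yaw)]]);t=Wm-M@Lm
if __name__=="__main__":
    print("yaw",np.degrees(yaw),"t",t);print(((W[:,:2]-t)@M-L).round(4)*1e3)
    T=lambda x,y,z:np.r_[M@np.array([x,y])/1+t,z]
    for n,p in dict(hinge=(-.13,.075,.187),staple=(-.094,.075,.2),tabup=(-.13,.075,.25),green=(-.095,-.0874,.17),axis=(-.02,-.09,.206),tip=(-.02+.066*np.cos(np.radians(250)),-.09+.066*np.sin(np.radians(250)),.206)).items():
        P=T(*p);print(n,P.round(4),inv(s,P).round(1),inv(c,P).round(1))
    print("tab tri",tri(s,(234.6,211.4),c,(284.4,173.6)), "dish",plane(s,(311.2,153.5),.19))
    P,_=tri(s,(234.6,211.4),c,(284.4,173.6));d=M.T@(P[:2]-t);print("tab in dryer",d,P[2],"angle",np.degrees(np.arctan2(P[2]-.187,d[0]+.13)))
E
python3 fit.py
```

```text
yaw -13.543388611219774 t [ 0.65498528 -0.00934271]
[[-6.4 -7.6]
 [-8.4  6.2]
 [ 7.6  4.2]
 [ 5.  -6.5]
 [ 0.2  0.6]
 [ 0.3  0.2]
 [ 0.5  1.1]]
hinge [0.5462 0.094  0.187 ] [[235.4 217.2]] [[287.6 190.2]]
staple [0.5812 0.0856 0.2   ] [[237.9 205.1]] [[277.4 189.3]]
tabup [0.5462 0.094  0.25  ] [[233.8 216.9]] [[288.7 173.3]]
green [ 0.5422 -0.0721  0.17  ] [[291.5 217.9]] [[257.4 171.9]]
axis [ 0.6145 -0.0922  0.206 ] [[298.8 192.7]] [[236.6 166.9]]
tip [ 0.578  -0.1472  0.206 ] [[318. 205.]] [[236.6 157.2]]
tab tri (array([0.56124899, 0.09147881, 0.25307103]), np.float64(0.00010595912668086988)) dish [[ 0.732186  -0.1331378  0.19     ]]
tab in dryer [-0.1147403   0.07606664] 0.25307102859419955 angle 76.99505760299397
```

The fit agrees on the hub, dot and staple to about 1 mm. Dryer yaw is -13.5° and the latch starts at about 77°. I'll use a small helper to turn dryer-frame targets into tool rows.

```bash
cat > rel.py <<'E'
# rows (cm, deg about tool z) from a commanded pose (x,y,z,yaw; tool down) to dryer-frame targets
import numpy as np
Y=np.radians(-13.54);M=np.array([[np.cos(Y),-np.sin(Y)],[np.sin(Y),np.cos(Y)]]);t=np.array([.655,-.0093])
def world(d): return np.r_[M@np.array(d[:2])+t,d[2],d[3]-13.54]
def rel(P0,P1):
    a=np.radians(P0[3]);d=P1[:3]-P0[:3]
    return np.array([d@[np.cos(a),np.sin(a),0],d@[np.sin(a),-np.cos(a),0],-d[2]])*100, -((P1[3]-P0[3]+180)%360-180)
E
python3 - <<'E'
from rel import *
A=world((-.160,.075,.36,180));B=world((-.160,.075,.25,180))
s=np.array([.3,-.605,.227,-153.66])
print(A,rel(s,A))
E
```

```text
[5.17006238e-01 1.01075367e-01 3.60000000e-01 1.66460000e+02] (array([-50.77594611,  53.64834208, -13.3       ]), np.float64(39.879999999999995))
```

Request:
play_rows([
  [[0,0,-6,0,0,0,0],[0,0,-13.3,0,0,0,0],[0,0,-13.3,0,0,0,0],[0,0,-13.3,0,0,0,0],[-2.5,2.7,-13.3,0,0,2,0],[-5,5.3,-13.3,0,0,5,0],[-7.5,8,-13.3,0,0,8,0],[-10,10.6,-13.3,0,0,10,0],[-12.5,13.2,-13.3,0,0,12,0],[-15,15.9,-13.3,0,0,14,0],[-17.5,18.5,-13.3,0,0,16,0],[-20,21.1,-13.3,0,0,18,0],[-22.5,23.8,-13.3,0,0,20,0],[-25,26.4,-13.3,0,0,22,0],[-27.5,29.1,-13.3,0,0,24,0],[-30,31.7,-13.3,0,0,26,0],[-32.5,34.3,-13.3,0,0,28,0],[-35,37,-13.3,0,0,30,0],[-37.5,39.6,-13.3,0,0,32,0],[-40,42.3,-13.3,0,0,34,0]],
])

```text
clock: 1.97
tool_pos: [0.4703, -0.0465, 0.3599]
orientation: [180.0, 0.1, 172.3]
force: [-0.0, -0.2, -0.7]
opening: 0.0005
gripper_force: 0.0
```

```bash
python3 - <<'E'
from rel import *
from plant import get_obs
o=get_obs();print(o["tool_pos"],o["orientation"],o["joint_pos"],o["opening"])
a=np.radians(-153.66);p=np.array([.3,-.605,.227])+np.r_[-.40*np.array([np.cos(a),np.sin(a)])+.423*np.array([np.sin(a),-np.cos(a)]),.133]
C=np.r_[p,-153.66-34];print("cmd",C);A=world((-.160,.075,.36,180));print(rel(C,A))
E
```

```text
[ 0.47025015 -0.0465093   0.3599495 ] [1.79970061e+02 5.36118395e-02 1.72256178e+02] [ 1.82954466e+01 -2.66703250e+00 -1.03209916e+01 -3.39608695e-03
 -8.22847281e+01 -1.16038800e+02] 0.0004653600537226526
cmd [ 4.70786947e-01 -4.84383962e-02  3.60000000e-01 -1.87660000e+02]
(array([-2.58775184, 15.43403456, -0.        ]), np.float64(5.8799999999999955))
```

Request:
play_rows([
  [[-0.5,3,0,0,0,2,0],[-1,6,0,0,0,4,0],[-1.7,9.5,0,0,0,5.9,0],[-2.2,13,0,0,0,5.9,0],[-2.6,15.4,0,0,0,5.9,0],[-2.6,15.4,3,0,0,5.9,0],[-2.6,15.4,6,0,0,5.9,0],[-2.6,15.4,9,0,0,5.9,0],[-2.6,15.4,10.7,0,0,5.9,0],[-2.6,15.4,10.7,0,0,5.9,0],[-2.6,15.4,10.7,0,0,5.9,0]],
])

```text
clock: 2.88
tool_pos: [0.5164, 0.1006, 0.2525]
orientation: [-179.9, -0.0, 166.5]
force: [0.2, 0.7, 0.5]
opening: 0.0005
gripper_force: 0.0
```

```bash
python3 - <<'E'
from h import *;from plant import *;from rel import M,t
o=get_obs();print(o["tool_pos"],o["orientation"],M.T@(o["tool_pos"][:2]-t))
c=snapshot("scene");w=snapshot("top")
cv2.imwrite("pics/c.png",np.hstack([cv2.resize(c["frame"][110:230,220:340],(400,400)),cv2.resize(w["frame"][150:250,190:290],(400,400))])[:,:,::-1])
E
```

```text
[0.5164218  0.10061577 0.25251839] [-1.79925134e+02 -4.05864645e-02  1.66455122e+02] [-0.16046059  0.07441634]
```

View pics/c.png

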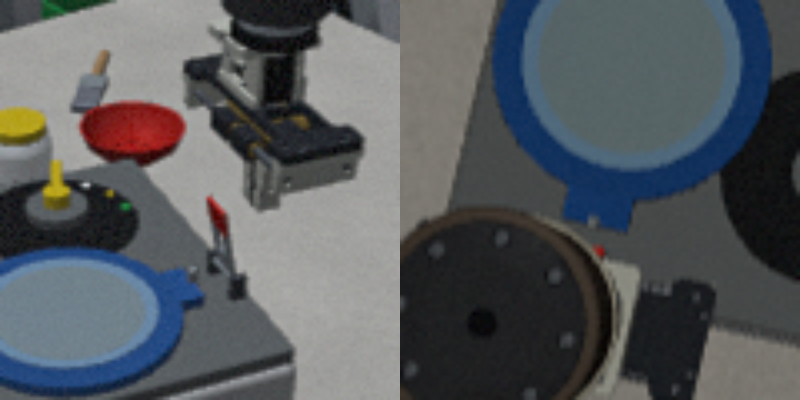

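The view shows the closed fingers in front of the upright latch, level with the red tab. I'll swing it along the arc.

Request:
play_rows([
  [[-1.5,0,0,0,0,0,0],[-3.1,0,0,0,0,0,0],[-4,0,0.3,0,0,0,0],[-5,0,0.7,0,0,0,0],[-5.8,0,1.1,0,0,0,0],[-6.5,0,1.6,0,0,0,0],[-7.1,0,2.2,0,0,0,0],[-7.7,0,2.8,0,0,0,0],[-8.2,0,3.6,0,0,0,0],[-8.7,0,4.4,0,0,0,0],[-9,0,5,0,0,0,0],[-9.1,0,5.5,0,0,0,0],[-9.3,0,5.8,0,0,0,0],[-9.3,0,6.1,0,0,0,0],[-9.3,0,6.3,0,0,0,0],[-9.3,0,6.3,0,0,0,0],[-9.3,0,6.3,0,0,0,0]],
])

```text
clock: 4.4
tool_pos: [0.607, 0.0792, 0.1899]
orientation: [180.0, 0.0, 166.5]
force: [-0.6, -0.2, 0.6]
opening: 0.0002
gripper_force: 0.0
```

Request:
play_rows([
  [[0,0,0.1,0,0,0,0],[0,0,0.2,0,0,0,0],[0,0,0.2,0,0,0,0],[0,0,0.2,0,0,0,0]],
])

```text
clock: 4.73
tool_pos: [0.6071, 0.0792, 0.1895]
orientation: [180.0, 0.1, 166.5]
force: [-4.6, 0.6, 10.6]
opening: 0.0005
gripper_force: 5.4
```

```bash
python3 - <<'E'
from h import *;from plant import *
c=snapshot("scene");w=snapshot("wrist")
cv2.imwrite("pics/d.png",np.hstack([cv2.resize(c["frame"][130:230,220:320],(400,400)),cv2.resize(w["frame"],(400,300))[[*range(300)]+[0]*100]])[:,:,::-1])
E
```

```text
(no output)
```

View pics/d.png

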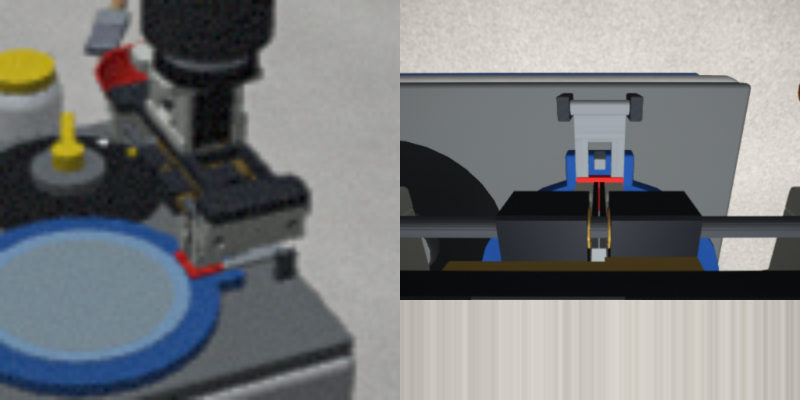

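The latch lies flat, with the staple up through its slot, and the fingers press it on its stop at about 10 N. Next is the dial lever.

```bash
python3 - <<'E'
from rel import *
C=world((-.067,.075,.188,180));r=.050
f=lambda a,z,r=r:world((-.02+r*np.cos(np.radians(a)),-.09+r*np.sin(np.radians(a)),z,a))
A=f(250,.29);print(rel(C,A))
H=f(250,.184)
for a in range(250,170,-4):
    q,y=rel(H,f(a,.184));print(250-a,q.round(2),y)
E
```

```text
(array([ -2.98989928, -21.1984631 , -10.2       ]), np.float64(-70.0))
0 [ 0.  0. -0.] -0.0
4 [-0.01  0.35 -0.  ] 4.0
8 [-0.05  0.7  -0.  ] 8.0
12 [-0.11  1.04 -0.  ] 12.0
16 [-0.19  1.38 -0.  ] 16.0
20 [-0.3   1.71 -0.  ] 20.0
24 [-0.43  2.03 -0.  ] 24.0
28 [-0.59  2.35 -0.  ] 28.0
32 [-0.76  2.65 -0.  ] 32.0
36 [-0.95  2.94 -0.  ] 36.0
40 [-1.17  3.21 -0.  ] 40.0
44 [-1.4   3.47 -0.  ] 44.0
48 [-1.65  3.72 -0.  ] 48.0
52 [-1.92  3.94 -0.  ] 52.0
56 [-2.2   4.15 -0.  ] 56.0
60 [-2.5   4.33 -0.  ] 60.0
64 [-2.81  4.49 -0.  ] 64.0
68 [-3.13  4.64 -0.  ] 68.0
72 [-3.45  4.76 -0.  ] 72.0
76 [-3.79  4.85 -0.  ] 76.0
```

Request:
play_rows([
  [[0,0,-3,0,0,0,0],[0,0,-6.5,0,0,0,0],[0,0,-10.2,0,0,0,0],[-0.3,-2.5,-10.2,0,0,-7,0.5],[-0.7,-5,-10.2,0,0,-14,0.5],[-1,-7.5,-10.2,0,0,-21,0.5],[-1.4,-10,-10.2,0,0,-28,0.5],[-1.7,-12.5,-10.2,0,0,-35,0.5],[-2,-15,-10.2,0,0,-42,0.5],[-2.4,-17.5,-10.2,0,0,-49,0.5],[-2.7,-19.5,-10.2,0,0,-56,0.5],[-3,-21.2,-10.2,0,0,-63,0.5],[-3,-21.2,-10.2,0,0,-70,0.5],[-3,-21.2,-10.2,0,0,-70,0.5],[-3,-21.2,-10.2,0,0,-70,0.5]],
])

```text
clock: 6.08
tool_pos: [0.5863, -0.1341, 0.2896]
orientation: [-180.0, 0.0, -123.8]
force: [-0.5, 0.3, -0.1]
opening: 0.0439
gripper_force: 0.0
```

```bash
python3 - <<'E'
from h import *;from plant import *
from rel import M,t
o=get_obs();print(o["tool_pos"],o["orientation"],M.T@(o["tool_pos"][:2]-t),o["opening"],o["joint_pos"])
c=snapshot("scene");w=snapshot("wrist")
cv2.imwrite("pics/e.png",np.hstack([cv2.resize(c["frame"][110:230,200:320],(400,400)),cv2.resize(w["frame"],(400,300))[[*range(300)]+[0]*100]])[:,:,::-1])
b=blobs(w,(18,110,60),(35,255,255),(0,0,512,384),30)[0];print(b)
# lever centre line seen by wrist camera, at z=.206
for a,p in b: print(a,plane(w,p,.206), M.T@(plane(w,p,.206)[0][:2]-t))
E
```

```text
[ 0.58633754 -0.13411979  0.28956092] [-1.79998536e+02  1.32192556e-02 -1.23801611e+02] [-0.03753078 -0.13742618] 0.04386955424018318 [ 5.70475385e+00  1.17296644e+01 -3.29794302e+00 -9.59644092e-03
 -7.49628534e+01 -3.95038755e+01]
[(np.int32(1757), array([253.33181559, 228.81445646])), (np.int32(82), array([313.31707317, 188.51219512])), (np.int32(405), array([165.55308642, 292.79012346])), (np.int32(467), array([342.64453961, 292.25481799]))]
1757 [[ 0.6028003  -0.11325723  0.206     ]] [-0.02641    -0.11328912]
82 [[ 0.54201718 -0.11583927  0.206     ]] [-0.08489924 -0.1300302 ]
405 [[ 0.70552144 -0.1048059   0.206     ]] [ 0.07147752 -0.08102318]
467 [[ 0.57010377 -0.01495828  0.206     ]] [-0.08121195 -0.02537727]
```

View pics/e.png

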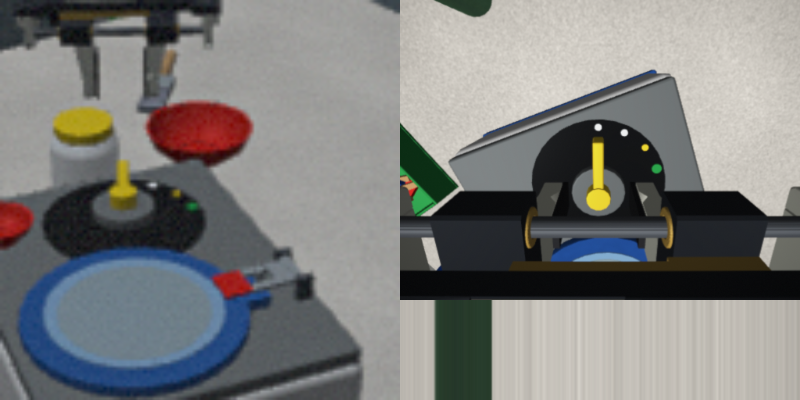

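The latch is closed, and the lever sits vertical and centred between the fingers. I'll go down and grip it.

Request:
play_rows([
  [[0,0,3,0,0,0,0.5],[0,0,6,0,0,0,0.5],[0,0,8.5,0,0,0,0.5],[0,0,10,0,0,0,0.5],[0,0,10.6,0,0,0,0.5],[0,0,10.6,0,0,0,0.5],[0,0,10.6,0,0,0,0],[0,0,10.6,0,0,0,0],[0,0,10.6,0,0,0,0],[0,0,10.6,0,0,0,0],[0,0,10.6,0,0,0,0],[0,0,10.6,0,0,0,0]],
])

```text
clock: 7.18
tool_pos: [0.5871, -0.1343, 0.1843]
orientation: [-179.9, 0.0, -123.6]
force: [3.9, -2.9, -1.9]
opening: 0.0119
gripper_force: 30.0
```

Request:
play_rows([
  [[0,0.35,0,0,0,4,0],[-0.05,0.7,0,0,0,8,0],[-0.11,1.04,0,0,0,12,0],[-0.19,1.38,0,0,0,16,0],[-0.3,1.71,0,0,0,20,0],[-0.43,2.03,0,0,0,24,0],[-0.59,2.35,0,0,0,28,0],[-0.76,2.65,0,0,0,32,0],[-0.95,2.94,0,0,0,36,0],[-1.17,3.21,0,0,0,40,0],[-1.4,3.47,0,0,0,44,0],[-1.65,3.72,0,0,0,48,0],[-1.92,3.94,0,0,0,52,0],[-2.2,4.15,0,0,0,56,0],[-2.5,4.33,0,0,0,60,0],[-2.81,4.49,0,0,0,64,0],[-3.13,4.64,0,0,0,68,0],[-3.45,4.76,0,0,0,72,0],[-3.5,4.78,0,0,0,72.5,0],[-3.5,4.78,0,0,0,72.5,0]],
])

```text
clock: 8.85
tool_pos: [0.5662, -0.0784, 0.1842]
orientation: [-180.0, 0.0, 164.1]
force: [-2.1, 0.2, 4.8]
opening: 0.0119
gripper_force: 30.1
```

Request:
play_rows([
  [[0,0,0,0,0,0,0],[0,0,0,0,0,0,0],[0,0,0,0,0,0,0],[0,0,0,0,0,0,0],[0,0,0,0,0,0,0],[0,0,0,0,0,0,0]],
])

```text
clock: 9.35
tool_pos: [0.5661, -0.0785, 0.1841]
orientation: [180.0, 0.0, 164.1]
force: [-1.4, 1.9, 5.1]
opening: 0.0114
gripper_force: 30.1
```

```bash
python3 - <<'E'
from h import *;from plant import *
from rel import M,t
o=get_obs();d=M.T@(o["tool_pos"][:2]-t)-[-.02,-.09];print(o["tool_pos"],o["orientation"],o["qvel"],np.degrees(np.arctan2(d[1],d[0])),np.hypot(*d),o["opening"],o["gripper_force"],o["force"],o["moment"])
c=snapshot("scene");w=snapshot("wrist")
cv2.imwrite("pics/f.png",np.hstack([cv2.resize(c["frame"][110:230,200:320],(400,400)),cv2.resize(w["frame"],(400,300))[[*range(300)]+[0]*100]])[:,:,::-1])
E
```

```text
[ 0.56610017 -0.07854373  0.18411182] [1.79980083e+02 3.78783661e-02 1.64071495e+02] [ 0.0076423  -0.09855566 -0.07512325  0.01897361  0.02001672 -0.00577901] 177.87060922469243 0.05025208480788576 0.011440176755177877 30.130318701267242 [-1.37865193  1.92919702  5.11643757] [0.65496662 0.65170147 0.50059854]
```

View pics/f.png

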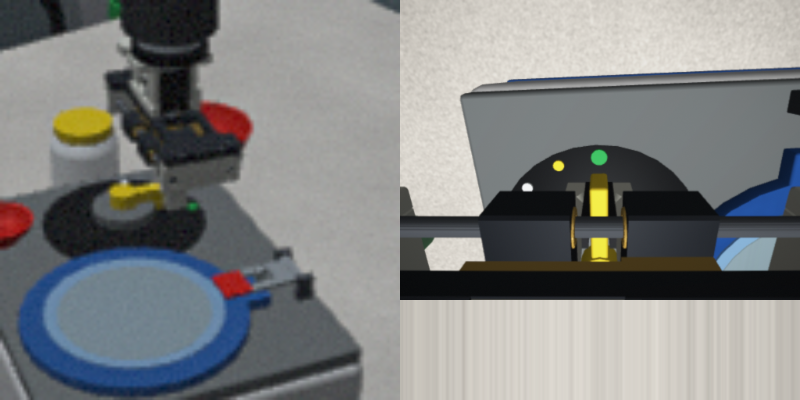

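The gripped lever points straight at the green dot (lever at column 599, dot at column 599). The latch is still flat and everything is at rest, so I'm handing it in.

```bash
python3 -c "
from plant import *
print(close_job())"
```

```text
the job is handed in; nothing more can be done
None
```

I closed the latch over its staple, turned the dial's lever to the third detent at the green dot, and handed the job in at about 9.5 s with the gripper still holding the lever; no verdict came back.

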